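# Turn the reversible griddle over in its drying rack

## Robot

A 6-joint arm with a two-finger parallel gripper is mounted at the origin on the work surface. World frame = base frame: x ahead of the robot, y to its left, z up, the work surface at z = 0. Lengths are in mm, angles in rad, forces in N, time in s.
With the tool pointing down it reaches from about 400 to 925 mm from the base axis. Payload 12.5 kg.
Tool frame: the origin (TCP) lies at the very end of the fingers, on their centre line; the grasp point (between the pads) lies behind it (env.grip_depth is the z of the grasp point in the tool frame, in mm); z points along the fingers, y is the line along which they close (so a half turn about z gives the same grasp; the last joint's range is limited). The gripper opens to 95 mm and grips with 3 to 60 N. Pads are 20 mm wide; open, the fingers measure 119 mm over their backs; the gripper's body (75 mm by 180 mm) begins 59 mm behind the grasp point.
Start: joints at [-1.348, 0.491, 1.559, -0, 1.092, -0.106], TCP at [201.84, -591.53, 214.661] pointing down, gripper open.
Joint ranges: [-3.1, 3.1], [-0.84, 2.19], [0.05, 2.79], [-1.13, 4.28], [0.06, 2.93], [-2.69, 2.69]. Speed limits (rad/s): [2.22, 2.22, 2.79, 3.14, 3.14, 3.14].

## Interface

Orientations are given as [roll, pitch, yaw] about the fixed x, y, z axes, in that order (R = Rz(yaw) Ry(pitch) Rx(roll)).
In Python, from cell import env, optics gives the robot as it stands.
- The arm moves only by the tool step_arm, never from a script. Its argument "moves" is a list of rows, each an object of numbers: "tx", "ty", "tz": the shift along the tool's x, y, z in mm; "roll": the turn about the tool's z in rad. In form: [{"tx": .., "ty": .., "tz": .., "roll": ..}, ...]. A call has 1 to 12 rows; each row is the pose to reach, as a shift and turn from the pose commanded when the call began, along the tool's axes at that moment; what a row does not reach only later rows make up. A row lasts 1/12 s, in which the tool goes at most 41.7 mm and 7.16 degrees, less where a joint would pass 70% of its speed; a pose out of reach is approached as far as the arm can. A call with a gripper value outside its range is refused whole. "grip" is the finger opening in mm, from 0 to 95.1, set as the call begins (left out, the last holds). The fingers move at their own pace and stop on an object; the grip force is fixed at half the most. Time passes only in rows, so rows that repeat a pose let the fingers close. It gives the time, the measured TCP pose, the force, the opening and the grip force at its end, in the units of the state.
- env.state(): the state, without advancing time (a new reading comes with each control period).
- optics.read_camera(name): name is "scene" or "top"; returns a dict with "pixels" (400x640x3 uint8, blue, green, red), "mtx" (3x3 intrinsics, pixels), "view" (4x4, takes a point from world to camera coordinates). Camera axes: x right, y down, z forward; pixel columns grow to the right and rows downward; lengths in mm; the calibration is good to about 2 mm. A picture is of the moment at which its call begins. There is no depth.
- env.job_done(): hands the job in; it is judged then, once.
The state is a dict: "t": time; "joints": joint angles; "qvel": joint speeds; "tau": joint torques, N m; "eef_pos": TCP position; "tcp_rot": TCP orientation; "ft_force": force on the tool from outside, world axes, zero at the start; "moment": the same for the moment, N m; "opening": opening from 0.0 (shut) to 1.0 (fully open); "grip_force": force on a finger pad.
Only numpy, scipy, OpenCV 4.12 (cv2) and the standard library are available. Lean on these libraries where they do the work, as an engineer would, in place of code of your own. Each camera call takes 0.05 s, during which the arm holds its last target. There are 200 camera calls.

## Task

The flat aluminium griddle plate lies on one slope of the V-shaped steel drying rack with its smooth face up. Tip it over across the valley so that it lies flat against the rack's other slope with its ribbed face up, squarely in the rack and at rest. Leave the other kitchen things where they are.

Things in the scene. Friction and masses are not known exactly. Their poses are not given: they have to be found in the camera images.
- griddle: loose reversible griddle plate, plain aluminium, about 0.5 kg: 160 mm long (own x), 130 mm deep (own y), 8 mm thick (own z). Origin at the centre of the slab. +z points out of the smooth face; on the -z face stand seven ribs 3.5 mm high along y. At the start its -y edge sits in the rack's valley
- griddle_edge (a point): middle of the griddle's +y edge, at mid thickness: at the start the free, upper edge; it overhangs the rack's slope by 35 mm, about 98 mm above the board, with open space beneath
- rack: V-shaped drying rack, plain steel, fixed; origin on the board (z = 0) under its centre; x runs along the valley, z up. Two slopes rise from the valley at 30 degrees to +y and -y, each 95 mm long (top end 82 mm out, 78 mm high). The griddle starts on the +y slope (robot's left) and is wanted on the -y slope
- rack_valley (a point): middle of the rack's valley line, 30 mm above the board, axes as the rack. Each slope is two strips 20 mm wide centred at x = +-55 mm; the 90 mm between is open down to the board but for rods under 20 mm high along x at y = 0 and +-78 mm. End tabs at x = +-87.5 mm, 34 mm wide, 55 mm high, stop the griddle sliding out
- containers: bystander: stack of three closed round steel containers, one rigid piece, 120 mm across, 210 mm high; origin at centre of underside
- spoon_holder: bystander: black plastic cup holding steel spoons, 90 mm across, spoons reach 190 mm high; origin at centre of underside
- sugar_jar: bystander: glass sugar jar with steel top, spout and lever, 86 mm across, 170 mm high; origin at centre of underside
- kadhai_lid: bystander: round aluminium lid lying flat, 180 mm across, 23 mm high, black knob to 47 mm; origin at centre of underside
- tumbler: bystander: steel tumbler, 72 mm across, 100 mm high; origin at centre of underside
- katori: bystander: small steel bowl, 100 mm across, 40 mm high; origin at centre of underside
- spatula: bystander: spatula lying flat, 240 mm long; origin at its underside, x along its length
Not all that is in view belongs to the job. What is meant by the griddle is not yellow, and is the smaller of those in its own colour.

How it is judged:
By the outcome, as a careful person would: the job done as asked, in the order asked, and still so for the second after the job is handed in, with the robot touching nothing.
It also fails if it takes over 38 s, if anything falls off the work surface, if the arm or the gripper's body presses on something with over 40 N, if the wrist force passes 120 N, or if a joint passes its speed limit or range.

## Working session

There is one attempt and no reset: what is moved stays moved. The work goes in short steps, Python scripts to look and compute and a tool call to move; the robot and the scene stay as the last step left them, time stands still between calls to the robot, and variables do not carry over. Pictures are saved under pics/ and viewed, at most 10 in all, crops included, and the job is handed in when it is done.

Besides the shell and the picture viewer there is one more tool, called after ">>>" by a JSON object that holds its "op" and its "data", one argument or row to a line. step_arm: Moves the arm, as the interface text tells. Its arguments: {"type":"object","properties":{"moves":{"type":"array"},"grip":{"type":"number"}},"required":["moves"]}

```bash
mkdir -p pics; ls; python3 - <<'E'
from cell import env, optics
import cv2, numpy as np
for n in("scene","top"):
    d=optics.read_camera(n); cv2.imwrite(f"pics/{n}0.png",d["pixels"]); np.savez(n+"0.npz",**d)
    print(n,d["mtx"].tolist(),np.round(d["view"],3).tolist())
s=env.state(); print(s["t"],s["eef_pos"],s["tcp_rot"],s["opening"],env.grip_depth)
E
```

```text
pics
scene [[375.8871279503339, 0.0, 320.5969298374222], [0.0, 375.8871279503339, 200.73587346958016], [0.0, 0.0, 1.0]] [[-0.68, 0.733, 0.004, 349.818], [0.451, 0.422, -0.787, -174.097], [-0.578, -0.533, -0.617, 1599.456], [0.0, 0.0, 0.0, 1.0]]
top [[468.51883138529973, 0.0, 318.5565922500033], [0.0, 468.51883138529973, 202.49552343744102], [0.0, 0.0, 1.0]] [[-0.024, -0.999, -0.022, 46.982], [-0.99, 0.027, -0.14, 549.774], [0.14, 0.018, -0.99, 1680.335], [0.0, 0.0, 0.0, 1.0]]
0.1 [ 201.80182806 -591.30346612  214.14485212] [-3.14066619e+00 -1.08068222e-04  3.28803163e-01] 0.9988867950701059 -18.8
```

View pics/scene0.png

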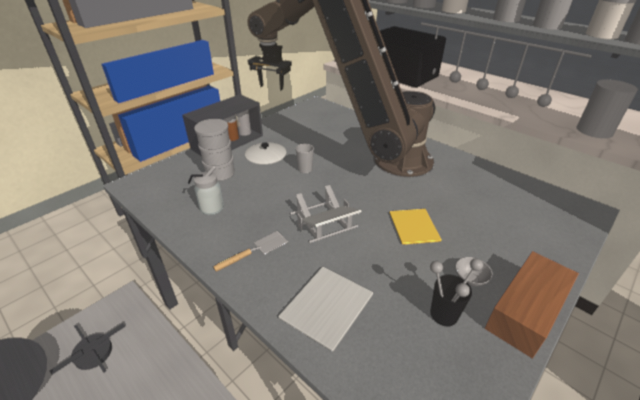

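View pics/top0.png

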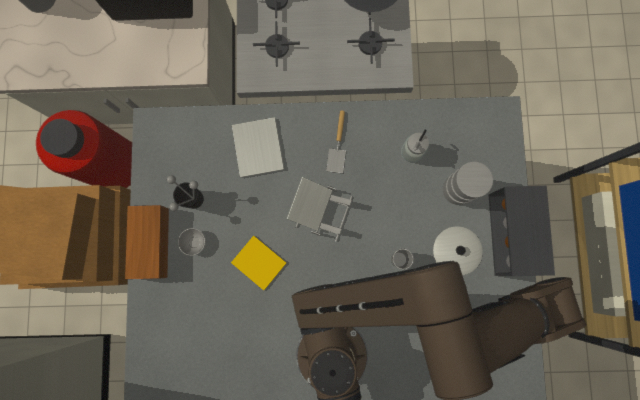

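The scene view shows the rack at about (325,213). The top view has three plates: a large grey one at (258,148), a yellow one at (259,262) and a grey one on the rack at (314,205). The griddle is the grey plate on the rack: it isn't yellow, it's smaller than the other grey plate, and it lies on a slope. I'll confirm this in one enlarged crop.

```bash
python3 - <<'E'
import cv2, numpy as np
a=cv2.imread("pics/top0.png")[165:250,270:370]; b=cv2.imread("pics/scene0.png")[175:250,280:370]
a=cv2.resize(a,None,fx=4,fy=4,interpolation=cv2.INTER_CUBIC); b=cv2.resize(b,None,fx=4,fy=4,interpolation=cv2.INTER_CUBIC)
c=np.zeros((340,760,3),np.uint8); c[:340,:400]=a; c[:300,400:760]=b
cv2.imwrite("pics/crop.png",c)
E
```

```text
(no output)
```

View pics/crop.png

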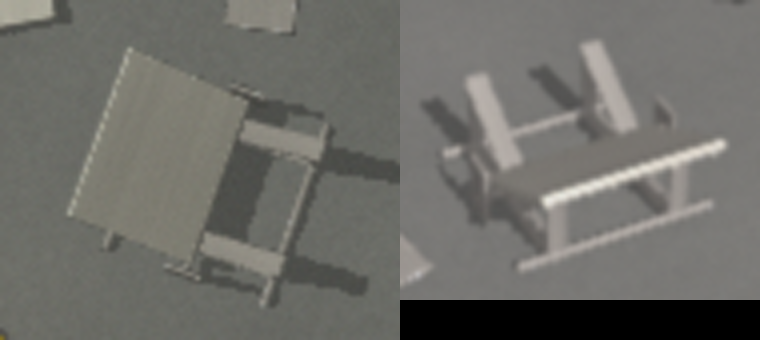

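The crop confirms it: the small grey plate is on the rack's +y slope. Its free edge runs through top pixels (302,177) to (287,219), its valley edge through (332,190) to (317,230), and the bright free edge in the scene view runs (316,226) to (362,211). Next I'll measure its pose.

```bash
cat > h.py <<'E'
import numpy as np
def ray(d,p):
    R=d["view"][:3,:3];t=d["view"][:3,3]
    v=R.T@np.linalg.solve(d["mtx"],[p[0],p[1],1]); return -R.T@t, v
def onz(d,p,z):
    o,v=ray(d,p); return o+v*(z-o[2])/v[2]
def tri(d1,p1,d2,p2):
    o,v=ray(d1,p1);q,w=ray(d2,p2)
    s=np.linalg.lstsq(np.c_[v,-w],q-o,rcond=None)[0]; a=o+v*s[0];b=q+w*s[1]
    return (a+b)/2,np.linalg.norm(a-b)
E
python3 - <<'E'
import numpy as np,cv2
from h import *
np.set_printoptions(precision=1,suppress=True)
T=dict(np.load("top0.npz"));S=dict(np.load("scene0.npz"))
U=[onz(T,p,101.5) for p in((302,176.75),(287,218.75))]
V=[onz(T,p,36.5) for p in((332,189.5),(317.5,230.5))]
print(U,V)
for a in(U,V):
    e=a[0]-a[1];print(np.linalg.norm(e),np.arctan2(e[1],e[0]),(a[0]+a[1])/2)
e=(sum(U)-sum(V))/2;print(np.hypot(*e[:2]),np.arctan2(-e[0],e[1]))
print("tri",tri(T,(287,218.75),S,(361.75,211.25)),tri(T,(302,176.75),S,(315.75,225.75)))
# rack free slope strip tips (top crop) z=78
for p in((322,133),(275,272)): print(onz(T,(p[0]/4+270,p[1]/4+165),78))
for n,p,z in(("cont",(472,180),210),("sugar",(416,145),150),("lid",(460,250),30),("tumb",(402,257),100),("spoon",(188,193),100),("kat",(191,242),40),("plate",(258,148),0),("spat",(338,140),0)): print(n,onz(T,p,z))
E
```

```text
[array([636.3,  88.3, 101.5]), array([487.2, 144.1, 101.5])] [array([598.2, -18. ,  36.5]), array([448.2,  39.1,  36.5])]
159.18442403665114 -0.35827550186893364 [561.7 116.2 101.5]
160.48297714712092 -0.3639050176367626 [523.2  10.6  36.5]
112.47815824741727 -0.3496595689896361
tri (array([486.6, 146.7,  94.5]), np.float64(4.811003263058038)) (array([636.1,  90. ,  96.6]), np.float64(3.63946411608839))
[557.5 -82.9  78. ]
[434. -37.  78.]
cont [ 587.6 -478.6  210. ]
sugar [ 727.5 -312.9  150. ]
lid [ 364.7 -474.    30. ]
tumb [ 343.4 -253.1  100. ]
spoon [589.2 496.9 100. ]
kat [418.  501.3  40. ]
plate [773.3 260.1   0. ]
spat [795.5 -46.8   0. ]
```

>>> {"op": "step_arm", "data": {
  "moves": [
    {"tx":275,"ty":-265,"tz":0,"roll":0.34},
    {"tx":275,"ty":-265,"tz":0,"roll":0.34},
    {"tx":275,"ty":-265,"tz":0,"roll":0.34},
    {"tx":275,"ty":-265,"tz":0,"roll":0.34},
    {"tx":275,"ty":-265,"tz":0,"roll":0.34},
    {"tx":275,"ty":-265,"tz":0,"roll":0.34},
    {"tx":275,"ty":-265,"tz":0,"roll":0.34},
    {"tx":275,"ty":-265,"tz":0,"roll":0.34},
    {"tx":551,"ty":-530,"tz":0,"roll":0.686},
    {"tx":551,"ty":-530,"tz":0,"roll":0.686},
    {"tx":551,"ty":-530,"tz":0,"roll":0.686},
    {"tx":551,"ty":-530,"tz":0,"roll":0.686}
  ],
  "grip": 95
}}

```text
t: 1.1
eef_pos: [423.2, -162.3, 214.6]
tcp_rot: [3.141, -0.0, -0.364]
ft_force: [1.7, -0.5, -0.5]
opening: 1.002
grip_force: 0.0
```

>>> {"op": "step_arm", "data": {
  "moves": [
    {"tx":30,"ty":-265,"tz":0},
    {"tx":30,"ty":-265,"tz":0},
    {"tx":30,"ty":-265,"tz":0},
    {"tx":30,"ty":-265,"tz":0},
    {"tx":30,"ty":-265,"tz":0},
    {"tx":30,"ty":-265,"tz":0},
    {"tx":30,"ty":-265,"tz":0},
    {"tx":30,"ty":-265,"tz":0},
    {"tx":30,"ty":-265,"tz":0},
    {"tx":30,"ty":-265,"tz":0}
  ]
}}

```text
validation failed for argument at $.mo...
```

```bash
cat >> h.py <<'E'
V0=np.array([525,16.6]); ex=np.array([.937,-.3495]); ey=np.array([.3495,.937])
def where(s):
    d=s["eef_pos"][:2]-V0; return "rack x %.1f y %.1f z %.1f yaw %.4f t %.2f F(y,z) %.1f %.1f op %.3f"%(d@ex,d@ey,s["eef_pos"][2],s["tcp_rot"][2],s["t"],np.dot(s["ft_force"][:2],ey),s["ft_force"][2],s["opening"])
E
python3 -c "
from cell import env
from h import *
print(where(env.state()))"
```

```text
rack x -32.8 y -203.2 z 214.6 yaw -0.3641 t 1.10 F(y,z) 0.1 -0.5 op 1.002
```

>>> {"op": "step_arm", "data": {
  "moves": [
    {"tx":31,"ty":-265,"tz":0,"roll":0},
    {"tx":31,"ty":-265,"tz":0,"roll":0},
    {"tx":31,"ty":-265,"tz":0,"roll":0},
    {"tx":31,"ty":-265,"tz":0,"roll":0},
    {"tx":31,"ty":-265,"tz":0,"roll":0},
    {"tx":31,"ty":-265,"tz":0,"roll":0},
    {"tx":31,"ty":-265,"tz":0,"roll":0},
    {"tx":31,"ty":-265,"tz":0,"roll":0},
    {"tx":31,"ty":-265,"tz":0,"roll":0},
    {"tx":31,"ty":-265,"tz":0,"roll":0}
  ]
}}

```text
t: 1.93
eef_pos: [544.1, 73.3, 214.4]
tcp_rot: [3.141, 0.001, -0.357]
ft_force: [1.2, 0.2, -0.3]
opening: 1.001
grip_force: 0.0
```

```bash
python3 -c "
from cell import env
from h import *
print(where(env.state()))"
```

```text
rack x -1.9 y 59.8 z 214.4 yaw -0.3573 t 1.93 F(y,z) 0.6 -0.3 op 1.001
```

>>> {"op": "step_arm", "data": {
  "moves": [
    {"tx":2,"ty":-17,"tz":0,"roll":0},
    {"tx":2,"ty":-17,"tz":30,"roll":0},
    {"tx":2,"ty":-17,"tz":60,"roll":0},
    {"tx":2,"ty":-17,"tz":90,"roll":0},
    {"tx":2,"ty":-17,"tz":110,"roll":0},
    {"tx":2,"ty":-17,"tz":125,"roll":0},
    {"tx":2,"ty":-17,"tz":135,"roll":0},
    {"tx":2,"ty":-17,"tz":142,"roll":0},
    {"tx":2,"ty":-17,"tz":142,"roll":0}
  ]
}}

```text
t: 2.68
eef_pos: [552.0, 88.3, 71.9]
tcp_rot: [3.141, 0.001, -0.358]
ft_force: [0.3, 0.3, 0.1]
opening: 0.997
grip_force: 0.0
```

```bash
cat >> h.py <<'E'
def look(name):
    import cv2
    from cell import env,optics
    print(where(env.state()))
    a=optics.read_camera("scene")["pixels"][130:250,270:390]; b=optics.read_camera("top")["pixels"][160:260,270:380]
    c=np.zeros((480,800,3),np.uint8); c[:480,:400]=cv2.resize(a,(400,480) if 0 else (400,400)).repeat(1,0)[:400] if 0 else np.pad(cv2.resize(a,(400,400),interpolation=2),((0,80),(0,0),(0,0)))
    c[:364,400:]=cv2.resize(b,(400,364),interpolation=2); cv2.imwrite("pics/"+name,c)
E
python3 -c "
from h import *
look('a.png')"
```

```text
rack x 0.3 y 76.6 z 71.9 yaw -0.3583 t 2.68 F(y,z) 0.4 0.1 op 0.997
```

View pics/a.png

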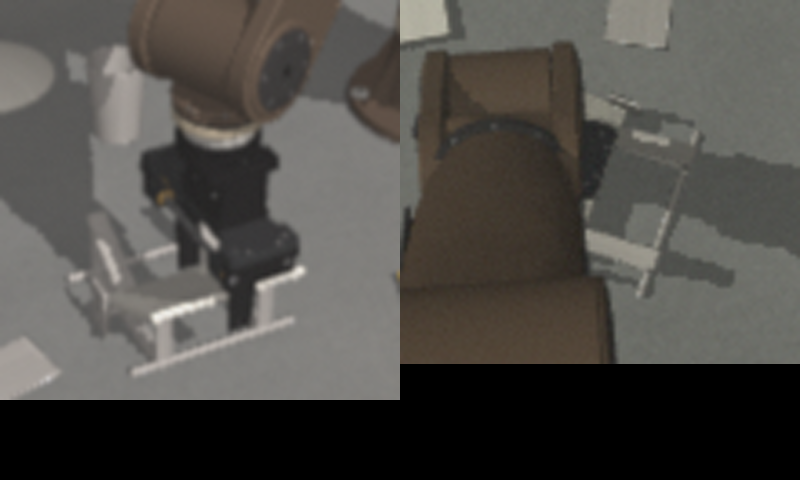

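The fingers straddle the free edge: the outer finger is at crop pixel (240,305), just outside the bright edge, and the inner one is above the plate. Now I'll push up along the arc.

>>> {"op": "step_arm", "data": {
  "moves": [
    {"tx":0,"ty":6,"tz":0,"roll":0},
    {"tx":0,"ty":11.5,"tz":-1,"roll":0},
    {"tx":0,"ty":15,"tz":-7,"roll":0},
    {"tx":0,"ty":19,"tz":-12.5,"roll":0},
    {"tx":0,"ty":24.5,"tz":-19.5,"roll":0},
    {"tx":0,"ty":27.5,"tz":-23,"roll":0},
    {"tx":0,"ty":30.5,"tz":-26.5,"roll":0},
    {"tx":0,"ty":30.5,"tz":-26.5,"roll":0}
  ]
}}

```text
t: 3.45
eef_pos: [541.9, 60.2, 100.2]
tcp_rot: [-3.141, -0.001, -0.358]
ft_force: [0.8, 5.0, 2.6]
opening: 0.997
grip_force: 2.4
```

```bash
python3 -c "
from h import *
look('b.png')"
```

```text
rack x 0.6 y 46.8 z 100.2 yaw -0.3576 t 3.45 F(y,z) 4.9 2.6 op 0.997
```

View pics/b.png

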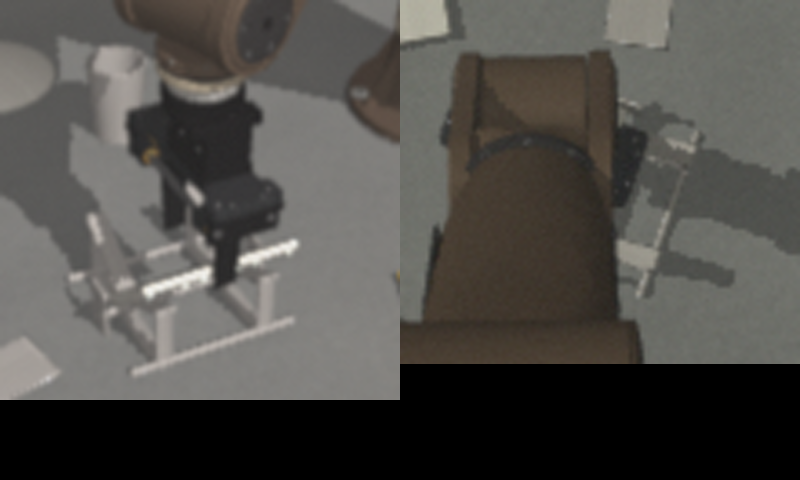

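```bash
cat >> h.py <<'E'
S0=dict(np.load("scene0.npz"))
def edge(p,sx):
    o,v=ray(S0,p); k=(sx-(o[:2]-V0)@ex)/(v[:2]@ex); q=o+k*v
    return "y %.1f z %.1f"%((q[:2]-V0)@ey,q[2])
E
python3 -c "
from h import *
print(edge((315.75,225.75),80),edge((361.75,211.25),-80))
print(edge((313.5,217),80),edge((359.4,203.5),-80))"
```

```text
y 114.9 z 102.9 y 114.8 z 99.4
y 100.0 z 125.6 y 98.3 z 118.6
```

The free edge is now at about y 99, z 122, which puts the plate near 42–44° and still square. I'll continue along the arc.

>>> {"op": "step_arm", "data": {
  "moves": [
    {"tx":0,"ty":6.5,"tz":-6.5,"roll":0},
    {"tx":0,"ty":13.5,"tz":-12,"roll":0},
    {"tx":0,"ty":21,"tz":-17.5,"roll":0},
    {"tx":0,"ty":28.5,"tz":-22.5,"roll":0},
    {"tx":0,"ty":36.5,"tz":-26.5,"roll":0},
    {"tx":0,"ty":41,"tz":-28.5,"roll":0},
    {"tx":0,"ty":45,"tz":-30,"roll":0},
    {"tx":0,"ty":49,"tz":-32,"roll":0},
    {"tx":0,"ty":53,"tz":-33.5,"roll":0},
    {"tx":0,"ty":53,"tz":-33.5,"roll":0},
    {"tx":0,"ty":53,"tz":-33.5,"roll":0}
  ]
}}

```text
t: 4.47
eef_pos: [523.1, 10.6, 132.4]
tcp_rot: [3.141, 0.0, -0.357]
ft_force: [0.5, 1.8, 0.7]
opening: 1.0
grip_force: 0.6
```

```bash
python3 -c "
from h import *
look('c.png')"
```

```text
rack x 0.3 y -6.3 z 132.4 yaw -0.3575 t 4.47 F(y,z) 1.8 0.7 op 1.000
```

View pics/c.png

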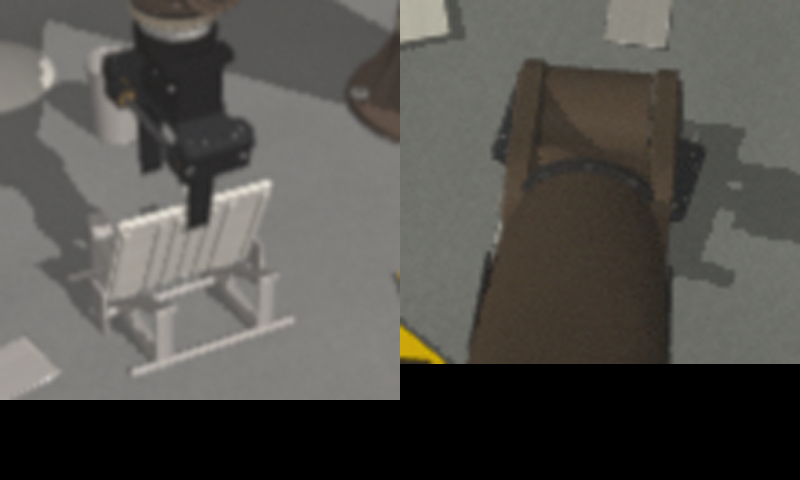

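The plate stands at about 70° with its ribs showing between crop pixels (115,225) and (270,180), still in the valley and square. I'll narrow the cage, which also pushes it towards vertical.

>>> {"op": "step_arm", "data": {
  "moves": [
    {"tx":0,"ty":0,"tz":-2,"roll":0},
    {"tx":0,"ty":0,"tz":-4,"roll":0},
    {"tx":0,"ty":0,"tz":-4,"roll":0},
    {"tx":0,"ty":0,"tz":-4,"roll":0},
    {"tx":0,"ty":0,"tz":-4,"roll":0},
    {"tx":0,"ty":0,"tz":-4,"roll":0}
  ],
  "grip": 55
}}

```text
t: 5.07
eef_pos: [523.2, 10.8, 136.6]
tcp_rot: [3.142, -0.0, -0.357]
ft_force: [0.5, 0.5, 0.8]
opening: 0.635
grip_force: 0.4
```

>>> {"op": "step_arm", "data": {
  "moves": [
    {"tx":0,"ty":0,"tz":-3,"roll":0},
    {"tx":0,"ty":0,"tz":-3,"roll":0},
    {"tx":0,"ty":0,"tz":-3,"roll":0},
    {"tx":0,"ty":0,"tz":-3,"roll":0},
    {"tx":0,"ty":0,"tz":-3,"roll":0},
    {"tx":0,"ty":0,"tz":-3,"roll":0}
  ],
  "grip": 35
}}

```text
t: 5.57
eef_pos: [523.2, 10.8, 139.6]
tcp_rot: [3.141, -0.0, -0.357]
ft_force: [0.7, 0.3, 0.8]
opening: 0.371
grip_force: 0.2
```

```bash
python3 -c "
from h import *
look('d.png')"
```

```text
rack x 0.4 y -6.1 z 139.6 yaw -0.3573 t 5.57 F(y,z) 0.5 0.8 op 0.371
```

View pics/d.png

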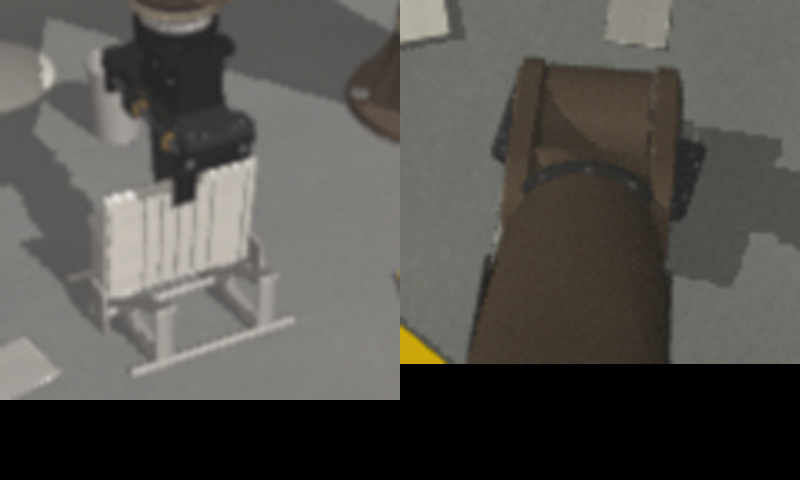

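The plate is nearly vertical, with its upper edge along crop pixels (105,200) to (253,160), and it is caged by both fingers. I'll carry it past vertical so it leans on the -y finger.

>>> {"op": "step_arm", "data": {
  "moves": [
    {"tx":0,"ty":5,"tz":0,"roll":0},
    {"tx":0,"ty":10,"tz":0,"roll":0},
    {"tx":0,"ty":14,"tz":1,"roll":0},
    {"tx":0,"ty":18,"tz":3,"roll":0},
    {"tx":0,"ty":22,"tz":5,"roll":0},
    {"tx":0,"ty":26,"tz":6,"roll":0},
    {"tx":0,"ty":30,"tz":7.5,"roll":0},
    {"tx":0,"ty":34,"tz":9,"roll":0},
    {"tx":0,"ty":38,"tz":11,"roll":0},
    {"tx":0,"ty":41.5,"tz":12.5,"roll":0},
    {"tx":0,"ty":41.5,"tz":12.5,"roll":0},
    {"tx":0,"ty":41.5,"tz":12.5,"roll":0}
  ]
}}

```text
t: 6.67
eef_pos: [508.6, -28.3, 127.0]
tcp_rot: [3.141, 0.0, -0.358]
ft_force: [-1.2, -0.9, -0.4]
opening: 0.368
grip_force: 0.6
```

```bash
python3 -c "
from h import *
look('e.png')"
```

```text
rack x 0.3 y -47.8 z 127.0 yaw -0.3576 t 6.67 F(y,z) -1.3 -0.4 op 0.368
```

View pics/e.png

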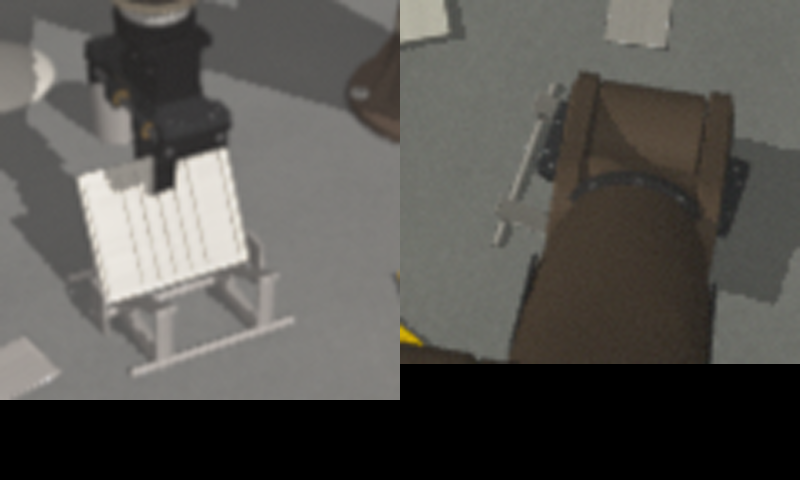

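The plate leans past vertical on the -y finger, with its ribbed face visible and square. Next I'll open the cage a little and lower it along the arc.

>>> {"op": "step_arm", "data": {
  "moves": [
    {"tx":0,"ty":0,"tz":3,"roll":0},
    {"tx":0,"ty":0,"tz":6,"roll":0},
    {"tx":0,"ty":0,"tz":9,"roll":0},
    {"tx":0,"ty":0,"tz":10,"roll":0},
    {"tx":0,"ty":0,"tz":10,"roll":0}
  ],
  "grip": 60
}}

```text
t: 7.18
eef_pos: [508.5, -27.9, 116.6]
tcp_rot: [3.142, 0.001, -0.357]
ft_force: [-0.5, -1.0, -0.6]
opening: 0.612
grip_force: 0.5
```

>>> {"op": "step_arm", "data": {
  "moves": [
    {"tx":0,"ty":5,"tz":0,"roll":0},
    {"tx":0,"ty":9.5,"tz":3,"roll":0},
    {"tx":0,"ty":13,"tz":6,"roll":0},
    {"tx":0,"ty":16,"tz":9,"roll":0},
    {"tx":0,"ty":19,"tz":12,"roll":0},
    {"tx":0,"ty":22,"tz":15.5,"roll":0},
    {"tx":0,"ty":25,"tz":19,"roll":0},
    {"tx":0,"ty":27.5,"tz":22.5,"roll":0},
    {"tx":0,"ty":29.5,"tz":25.5,"roll":0},
    {"tx":0,"ty":31.5,"tz":28,"roll":0},
    {"tx":0,"ty":33.5,"tz":31,"roll":0},
    {"tx":0,"ty":35,"tz":33.5,"roll":0}
  ]
}}

```text
t: 8.18
eef_pos: [496.2, -61.4, 83.3]
tcp_rot: [3.141, 0.0, -0.357]
ft_force: [-2.7, -5.6, 1.0]
opening: 0.633
grip_force: 3.2
```

```bash
python3 -c "
from h import *
look('f.png')"
```

```text
rack x 0.3 y -83.1 z 83.3 yaw -0.3572 t 8.18 F(y,z) -6.2 1.0 op 0.633
```

View pics/f.png

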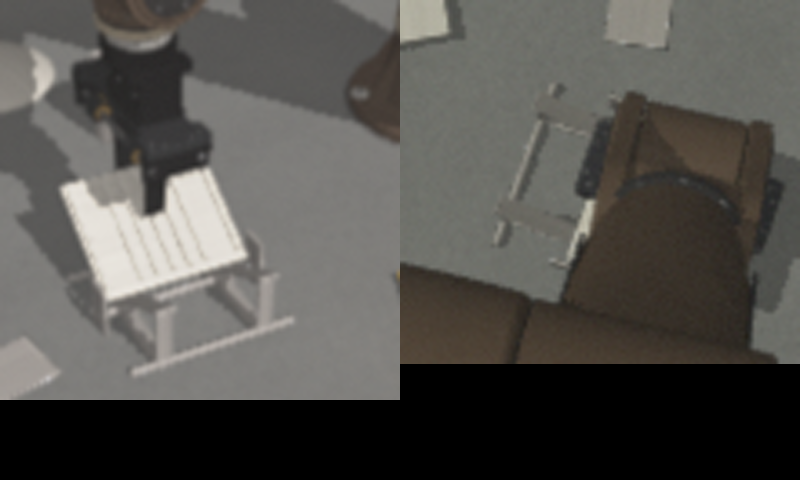

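The plate is almost down on the -y slope, but the finger still feels about 6 N. Opening further releases it outward.

>>> {"op": "step_arm", "data": {
  "moves": [
    {"tx":0,"ty":0,"tz":0,"roll":0},
    {"tx":0,"ty":0,"tz":0,"roll":0},
    {"tx":0,"ty":0,"tz":0,"roll":0},
    {"tx":0,"ty":0,"tz":0,"roll":0},
    {"tx":0,"ty":0,"tz":0,"roll":0}
  ],
  "grip": 80
}}

```text
t: 8.7
eef_pos: [496.6, -60.7, 83.6]
tcp_rot: [-3.142, -0.0, -0.357]
ft_force: [0.6, -0.5, -0.4]
opening: 0.836
grip_force: 0.0
```

>>> {"op": "step_arm", "data": {
  "moves": [
    {"tx":0,"ty":0,"tz":-20,"roll":0},
    {"tx":0,"ty":0,"tz":-45,"roll":0},
    {"tx":0,"ty":0,"tz":-75,"roll":0},
    {"tx":0,"ty":0,"tz":-105,"roll":0},
    {"tx":0,"ty":0,"tz":-135,"roll":0},
    {"tx":0,"ty":35,"tz":-150,"roll":0},
    {"tx":0,"ty":70,"tz":-150,"roll":0},
    {"tx":0,"ty":105,"tz":-150,"roll":0},
    {"tx":0,"ty":140,"tz":-150,"roll":0},
    {"tx":0,"ty":175,"tz":-150,"roll":0},
    {"tx":0,"ty":210,"tz":-150,"roll":0},
    {"tx":0,"ty":240,"tz":-150,"roll":0}
  ]
}}

```text
t: 9.7
eef_pos: [411.6, -287.5, 233.8]
tcp_rot: [3.141, -0.0, -0.357]
ft_force: [0.5, 0.6, 0.4]
opening: 0.84
grip_force: 0.0
```

```bash
python3 -c "
from h import *
look('g.png')"
```

```text
rack x 0.0 y -324.5 z 233.8 yaw -0.3575 t 9.70 F(y,z) 0.8 0.4 op 0.840
```

View pics/g.png

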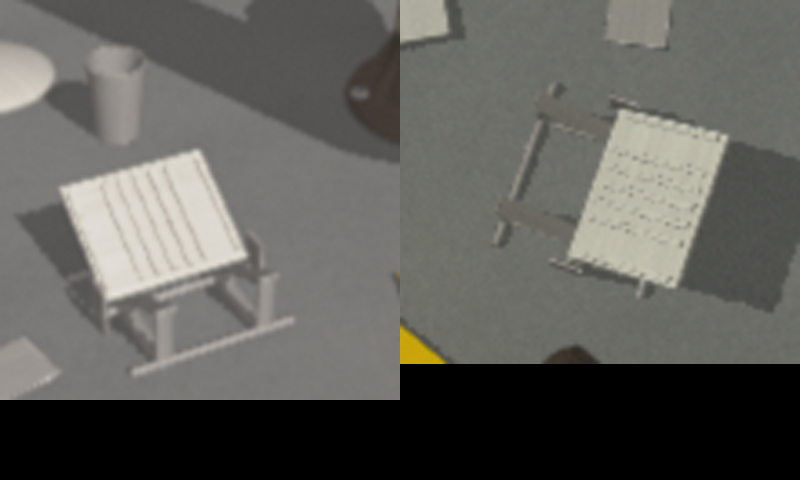

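```bash
python3 - <<'E'
from h import *
T=dict(np.load("top0.npz"))
for p,z in(((331.05,190.8),40),((316.75,231),40),((360.2,197.1),104),((347,238.9),104)):
    q=onz(T,p,z)[:2]-V0; print(round(q@ex,1),round(q@ey,1))
print(edge((288.6,186.4),80),edge((330,175),-80), "valley",edge((302,219.5),80),edge((343.8,207.5),-80))
E
```

```text
74.4 -5.3
-82.7 -3.9
76.1 -113.0
-78.7 -116.0
y -90.3 z 113.7 y -97.8 z 106.5 valley y 13.1 z 48.2 y 6.5 z 35.6
```

```bash
python3 - <<'E'
from h import *
T=dict(np.load("top0.npz"));S=S0
P=[]
for p,s in(((331.05,190.8),(302,219.5)),((316.75,231),(343.8,207.5)),((360.2,197.1),(288.6,186.4)),((347,238.9),(330,175))):
    q,r=tri(T,p,S,s);d=q[:2]-V0;P.append([d@ex,d@ey,q[2]]);print(np.round(P[-1],1),round(r,1))
P=np.array(P)
for i in(0,1):
    e=P[i+2]-P[i];print(np.degrees(np.arctan2(e[2],-e[1])),np.linalg.norm(e))
print("start z tri 94.5,96.6 (expect ~101-105)")
E
```

```text
[74.2 -4.2 32.8] 3.0
[-83.3  -2.4  28.1] 3.5
[  74.6 -111.9   98.3] 5.4
[ -82.6 -113.4   96.9] 10.4
31.332391999400862 126.07813342023097
31.770479971145928 130.59293102530597
start z tri 94.5,96.6 (expect ~101-105)
```

```bash
python3 - <<'E'
from h import *
import cv2
from cell import env,optics
T=optics.read_camera("top"); I0=np.load("top0.npz")["pixels"]
def pr(I,sx,ys,off):
    out=[]
    for y in ys:
        w=np.r_[V0+sx*ex+y*ey,30+abs(y)*.577+off,1]; c=(T["view"]@w)[:3]; p=T["mtx"]@c; p=p[:2]/p[2]
        out.append(int(cv2.getRectSubPix(cv2.cvtColor(I,cv2.COLOR_BGR2GRAY),(1,1),(float(p[0]),float(p[1])))[0,0]))
    return out
I=T["pixels"]
A=range(-126,-96,3);B=range(-15,19,3);C=range(70,100,3);D=range(-100,-70,3)
for sx in(-35,0,35): print("final upper",list(A),pr(I,sx,A,10)); 
for sx in(-35,-20,0,20,35): print("final valley",list(B),pr(I,sx,B,10))
for sx in(-55,55): print("final +tip",list(C),pr(I,sx,C,0)); print("init -tip",list(D),pr(I0,sx,D,0))
A=range(96,126,3)
for sx in(-30,30): print("init upper",list(A),pr(I0,sx,A,10)); print("init valley",list(B),pr(I0,sx,B,8))
E
```

```text
final upper [-126, -123, -120, -117, -114, -111, -108, -105, -102, -99] [80, 81, 78, 80, 96, 134, 178, 182, 158, 179]
final upper [-126, -123, -120, -117, -114, -111, -108, -105, -102, -99] [81, 81, 81, 84, 100, 137, 185, 172, 158, 172]
final upper [-126, -123, -120, -117, -114, -111, -108, -105, -102, -99] [78, 79, 80, 83, 99, 143, 181, 179, 172, 178]
final valley [-15, -12, -9, -6, -3, 0, 3, 6, 9, 12, 15, 18] [183, 174, 178, 183, 180, 168, 126, 112, 110, 110, 109, 110]
final valley [-15, -12, -9, -6, -3, 0, 3, 6, 9, 12, 15, 18] [183, 181, 178, 174, 180, 158, 128, 113, 111, 111, 112, 112]
final valley [-15, -12, -9, -6, -3, 0, 3, 6, 9, 12, 15, 18] [178, 179, 184, 185, 182, 165, 129, 113, 111, 110, 110, 110]
final valley [-15, -12, -9, -6, -3, 0, 3, 6, 9, 12, 15, 18] [169, 181, 182, 182, 178, 162, 123, 113, 112, 111, 110, 109]
final valley [-15, -12, -9, -6, -3, 0, 3, 6, 9, 12, 15, 18] [173, 179, 175, 175, 181, 153, 125, 114, 110, 109, 111, 112]
final +tip [70, 73, 76, 79, 82, 85, 88, 91, 94, 97] [103, 102, 103, 104, 111, 110, 109, 111, 112, 111]
init -tip [-100, -97, -94, -91, -88, -85, -82, -79, -76, -73] [77, 78, 79, 77, 83, 103, 132, 144, 144, 145]
final +tip [70, 73, 76, 79, 82, 85, 88, 91, 94, 97] [103, 103, 105, 111, 112, 109, 109, 110, 111, 111]
init -tip [-100, -97, -94, -91, -88, -85, -82, -79, -76, -73] [79, 81, 83, 78, 87, 117, 141, 143, 144, 144]
init upper [96, 99, 102, 105, 108, 111, 114, 117, 120, 123] [124, 125, 127, 137, 140, 119, 107, 106, 107, 108]
init valley [-15, -12, -9, -6, -3, 0, 3, 6, 9, 12, 15, 18] [79, 80, 84, 96, 116, 121, 121, 122, 122, 121, 122, 123]
init upper [96, 99, 102, 105, 108, 111, 114, 117, 120, 123] [125, 127, 130, 140, 141, 112, 107, 107, 108, 106]
init valley [-15, -12, -9, -6, -3, 0, 3, 6, 9, 12, 15, 18] [78, 78, 81, 104, 119, 121, 121, 123, 124, 125, 126, 125]
```

The plate is seated. Relative to the rack centre, its valley edge is at +4 mm and its upper edge at -109 mm, against an expected +4 to +6 and about -108. The edges are parallel to the valley, the tilt is about 30° with the ribs up, and the arm is clear.

```bash
python3 -c "
from cell import env
print(env.job_done())"
```

```text
the job is handed in; nothing more can be done
None
```

I tipped the griddle across the valley; it now lies on the rack's -y slope, ribbed face up and square in the valley, and I handed the job in about 10 s into the 38 s limit with the arm clear; the other items were not approached.

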